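# Refit the plunger of the filler tube

### The job

Fit the steel plunger into the upright clear filler tube. It lies in its cradle, so first lay it in the slanted V-groove rest, rod end down against the stop, and let go; then take it again by its red handle, lower the rod into the narrow mouth of the tube and press it down against the stiff orange follower until the handle's shoulder sits fully home on the rim, and leave it there. Do not disturb the toy tower, jar and sanding block standing around.

Things in the scene. Friction and masses are not known exactly. Their poses are not given: they have to be found in the camera images.
- plunger: Loose plunger, about 80 g, 150 mm long: square red handle 20 x 20 x 50 mm and a round steel rod of 10 mm diameter, 100 mm long, with a chamfered tip. Origin on the axis at the shoulder where the handle meets the rod; own x runs along the axis from the handle to the rod's tip; y and z are square to the handle's faces. The centre of mass is on the rod, about 36 mm from the shoulder. It starts lying level on the cradle, axis 18 mm above the table.
- plunger_tip (a point): Centre of the rod's tip, 100 mm from the shoulder.
- plunger_handle (a point): Centre of the red handle, 25 mm behind the shoulder.
- cradle: Fixed storage cradle: wooden board 200 x 80 x 8 mm, its long side along its own x, origin at the centre of the underside, z up. An upright end board, 72 mm high, 12 mm thick and 80 mm wide, stands behind the plunger's handle end (inner face at x = -82 mm); a low cross strip (top 13 mm above the table, at x = +60 mm) carries the rod.
- rest: Fixed slanted rest on a base board 140 x 70 x 8 mm: a wooden V groove (90 degrees, 88 mm long, about 31 mm wide at the top, open upward) that goes down at 40 degrees below level toward the rest's own +x, with a stop plate at the low end. Origin on the table under it, 5 mm to the -x side of the base board's centre; z up. The plunger's rod lies in the groove with its tip at the stop and the handle overhanging the upper end, clear for gripping.
- rest_seat (a point): Where the centre of the rod's tip comes to lie when the plunger is in the rest: on the rod's axis, at the stop plate, 22 mm above the table and 45 mm from the rest's origin along its +x. A laid-in rod's axis goes through this point at 40 degrees.
- tube: Fixed upright clear filler tube, 24 mm outside diameter, on a square wooden foot 80 x 80 x 12 mm, with a 30 x 30 x 10 mm aluminium collar at the top. Origin at the centre of the foot's underside; z up along the bore. The bore is 13 mm wide, its mouth has a 2 mm chamfer, and it is deep enough for the whole rod.
- tube_mouth (a point): Centre of the tube's rim (top of the collar), 115 mm above the table. The plunger's shoulder is home when it sits here.
- follower (a joint): How far the orange follower plug inside the tube has been pushed down, in m: 0 means its top is 55 mm below the rim, 0.045 (100 mm below the rim) is where the plunger's tip holds it when the shoulder is home; it ends at 0.046. It starts between 0 and 0.015, slides stiffly (about 6 N, and more when pushed fast: 8 N per m/s) and stays where it is left.
- jar: Bystander: turned pale wooden jar, 47 mm wide, 73 mm high, origin at the centre of its underside.
- tower: Bystander: turned toy tower with pointed roof, 50 mm wide, 106 mm high, origin at the centre of its underside.
- sanding: Bystander: sanding block 39 x 65 x 28 mm, origin at the centre of its underside.
Mind the look-alikes: they are no part of the job. Leave any yellow look-alike of the rest alone.

How it is judged:
By the outcome, as a careful person would: the job done as asked, in the order asked, and still so for the second after the job is handed in, with the robot touching nothing.
It also fails if it takes over 70 s, if anything falls off the work surface, if the arm or the gripper's body presses on something with over 40 N, if the wrist force passes 120 N, or if a joint passes its speed limit or range.

### The arm

A 7-joint arm with a two-finger parallel gripper is mounted at the origin on a cart in front of the work surface, level with it; the furniture and walls round the work are solid. World frame = base frame: x ahead of the robot, y to its left, z up, the work surface at z = 0. Lengths are in m, angles in rad, forces in N, time in s.
With the tool pointing down it reaches from about 0.4 to 0.9 m from the base axis. Payload 5.5 kg.
Tool frame: the origin (TCP) lies at the very end of the fingers, on their centre line; the grasp point (between the pads) lies 19 mm behind it; y points along the fingers, x is the direction in which the jaws open and shut, and the axes are right-handed (so a half turn about y gives the same grasp; the last joint's range is limited). The gripper opens to 85 mm and grips with 20 to 120 N. Pads are 22 mm wide; open, the fingers measure 114 mm over their backs; the gripper's body (76 mm by 85 mm) begins 54 mm behind the grasp point. The pads swing forward as they close: fully open they stand 13 mm farther back than shut.
Start: joints at [1.585, 0.501, -0.427, 1.55, 0.221, 1.138, -0.21], TCP at [0.16, -0.63, 0.21] pointing down, gripper open.
Joint ranges: [-2.88, 2.88], [-0.31, 2.03], [-1.54, 1.56], [0.2, 2.42], [-1.41, 4.55], [0.19, 2.02], [-2.57, 2.57]. Speed limits (rad/s): [2.57, 2.57, 3.14, 3.14, 3.14, 3.14, 3.14].

### API

Orientations are given as [roll, pitch, yaw] about the fixed x, y, z axes, in that order (R = Rz(yaw) Ry(pitch) Rx(roll)).
In Python, from bench import manip gives the robot as it stands.
- The arm moves only by the tool servo_tool, never from a script. Its argument "increments" is a list of rows, each a list of 7 numbers: the shift along the tool's x, y, z in mm, then the turn, a rotation vector about the tool's x, y, z in rad, then the closure in counts, from 0 (fully open) to 255 (shut). A call has 1 to 10 rows; each row shifts and turns the commanded pose from where the row before left it, along the tool's axes as they then stand; what a row does not reach is not made up. A row lasts 1/8 s, in which the tool goes at most 62.5 mm and 10.7 degrees, less where a joint would pass 70% of its speed; a pose out of reach is approached as far as the arm can. A call with a gripper value outside its range is refused whole. The fingers move at their own pace and stop on an object; "squeeze" is the grip in N (left out, the last holds). Time passes only in rows, so rows that do not move let the fingers close. It gives the time, the measured TCP pose, the force and the opening at its end, in the units of the state.
- manip.get_state(): the state, without advancing time (a new reading comes with each control period).
- manip.capture(name): name is "scene" or "top" or "wrist"; returns (picture, depth): 420x560x3 uint8, blue, green, red; 420x560 float32, m along the optical axis (not along the pixel's ray), 0 where there is no reading.
- manip.camera_info(name): a dict with "camera_matrix" (3x3 intrinsics, pixels), "k1" (the pictures are not rectified: a ray, as slopes to the right and down, at radius r is drawn at 1 + k1 r^2 times it, then the intrinsics apply), "pose" (4x4, takes a point from camera to world coordinates). Camera axes: x right, y down, z forward; pixel columns grow to the right and rows downward; lengths in m; the calibration is good to about 2 mm. A picture is of the moment at which its call begins: read the wrist's pose just before it. camera_info takes no time and is no camera call; for the wrist camera it gives the pose at the moment of the call.
- manip.finish_job(): hands the job in, once; it reports no verdict.
The state is a dict: "time_s": time; "joints": joint angles; "joint_velocities": joint speeds; "joint_efforts": joint torques, N m; "tool_pos": TCP position; "tcp_rot": TCP orientation; "ft_force": force on the tool from outside, world axes, zero at the start; "wrist_torque": the same for the moment, N m; "grip_width": opening from 0.0 (shut) to 1.0 (fully open).
Only numpy, scipy, OpenCV 4.12 (cv2) and the standard library are available. Lean on these libraries where they do the work, as an engineer would, in place of code of your own. Each camera call takes 0.05 s, during which the arm holds its last target. There are 200 camera calls.

## Working session

There is one attempt and no reset: what is moved stays moved. The work goes in short steps, Python scripts to look and compute and a tool call to move; the robot and the scene stay as the last step left them, time stands still between calls to the robot, and variables do not carry over. Pictures are saved under pics/ and viewed, about 8 in all and at most 12, crops included, and the job is handed in when it is done.

Besides the shell and the picture viewer there is one more tool, called as name(argument=value, ...) on one line, values as JSON. servo_tool: Moves the arm, as the interface text tells. Its arguments: {"type":"object","properties":{"increments":{"type":"array"},"squeeze":{"type":"number"}},"required":["increments"]}

```bash
mkdir -p pics
cat > h.py <<'E'
import numpy as np, cv2
from bench import manip
from scipy.spatial.transform import Rotation as R
def snap(n,f):
    ci=manip.camera_info(n); im,d=manip.capture(n); cv2.imwrite(f'pics/{f}.png',im); np.savez(f'pics/{f}.npz',im=im,d=d,K=ci['camera_matrix'],k1=ci['k1'],T=ci['pose']); return im,d
def ray(f,u,v):
    z=np.load(f'pics/{f}.npz'); K=z['K']; x=(u-K[0,2])/K[0,0]; y=(v-K[1,2])/K[1,1]
    r=np.hypot(x,y); s=r
    for _ in range(30): s=r/(1+float(z['k1'])*s*s)
    k=s/r if r>0 else 1
    return z['T'],np.array([x*k,y*k,1.])
def at_z(f,u,v,h):
    T,q=ray(f,u,v); d=T[:3,:3]@q; return T[:3,3]+d*(h-T[2,3])/d[2]
def at_d(f,u,v):
    z=np.load(f'pics/{f}.npz'); T,q=ray(f,u,v); p=z['d'][max(0,int(v)-1):int(v)+2,max(0,int(u)-1):int(u)+2]; p=p[p>0]
    return T[:3,:3]@q*np.median(p)+T[:3,3] if len(p) else None
def proj(f,P):
    z=np.load(f'pics/{f}.npz'); T=z['T']; c=T[:3,:3].T@(np.array(P)-T[:3,3]); x,y=c[:2]/c[2]; k=1+float(z['k1'])*(x*x+y*y)
    return z['K'][:2,:2]@np.array([x*k,y*k])+z['K'][:2,2]
E
python3 - <<'E'
from h import *
np.set_printoptions(precision=4,suppress=True)
for n in ('scene','top'):
    snap(n,n+'0'); i=manip.camera_info(n); print(n,i['camera_matrix'].tolist() if hasattr(i['camera_matrix'],'tolist') else i['camera_matrix'],i['k1']); print(np.array(i['pose']))
print(manip.get_state())
a=cv2.imread('pics/top0.png'); cv2.imwrite('pics/top0v.png',cv2.resize(a,(800,600)))
a=cv2.imread('pics/scene0.png'); cv2.imwrite('pics/scene0v.png',cv2.resize(a,(800,600)))
E
```

```text
scene [[478.98581769270413, 0.0, 288.1561840586305], [0.0, 478.98581769270413, 206.82773620535843], [0.0, 0.0, 1.0]] -0.07757388953162
[[-0.5944 -0.396   0.6999 -0.3249]
 [-0.8041  0.3049 -0.5103  0.6316]
 [-0.0113 -0.8661 -0.4997  0.7041]
 [ 0.      0.      0.      1.    ]]
top [[453.14292395976014, 0.0, 279.69802760388797], [0.0, 453.14292395976014, 208.7389930584868], [0.0, 0.0, 1.0]] -0.13845993924264102
[[-0.021  -0.9847  0.173   0.3293]
 [-0.9997  0.0222  0.0053 -0.0025]
 [-0.0091 -0.1728 -0.9849  1.2633]
 [ 0.      0.      0.      1.    ]]
{'time_s': 0.1, 'joints': array([ 1.5852,  0.5017, -0.4268,  1.5513,  0.2208,  1.1383, -0.2103]), 'joint_velocities': array([ 0.0023, -0.0019, -0.0016, -0.0026,  0.0007, -0.0004, -0.0001]), 'joint_efforts': array([ -0.0112, -57.0817,  -5.8386, -28.1752,   0.0106,   0.0055,
         0.    ]), 'tool_pos': array([ 0.1599, -0.6294,  0.2086]), 'tcp_rot': array([-1.5707,  0.0017, -1.322 ]), 'ft_force': array([0.5699, 0.2485, 0.0627]), 'wrist_torque': array([-0.0008, -0.068 , -0.0359]), 'grip_width': 0.9965965721961696}
```

View pics/top0v.png

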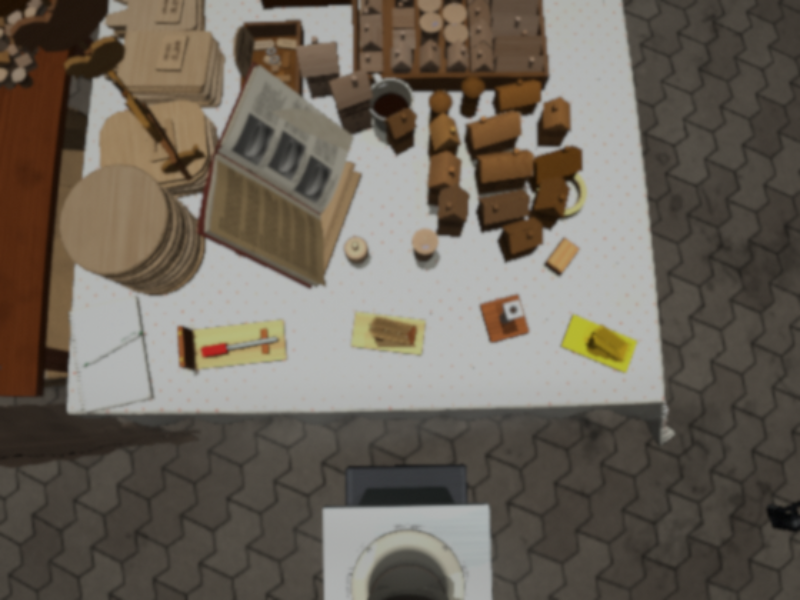

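View pics/scene0v.png

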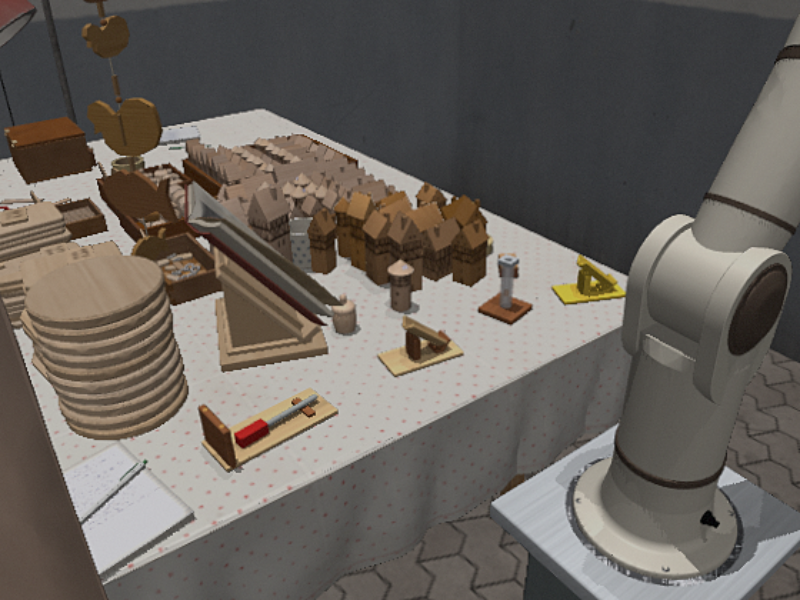

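Top view candidates (800x600 picture): plunger (240,347), the only red-and-steel object. Wooden rest (390,333) against its yellow look-alike (600,343), which I leave alone. Tube (508,315). Jar and tower at (357,250) and (424,243), sanding block (562,256). Next I crop the targets closely.

Run:
```python
from h import *
a=cv2.imread('pics/top0.png'); 
c1=cv2.resize(a[215:270,118:308],None,fx=4,fy=4,interpolation=cv2.INTER_CUBIC)
c2=cv2.resize(a[195:250,325:420],None,fx=4,fy=4,interpolation=cv2.INTER_CUBIC)
s=cv2.imread('pics/scene0.png'); c3=cv2.resize(s[215:270,260:355],None,fx=4,fy=4,interpolation=cv2.INTER_CUBIC)
out=np.zeros((445,760,3),np.uint8); out[:220]=c1; out[224:444,:380]=c2; out[224:444,380:]=c3
cv2.imwrite('pics/crop1.png',out)
```

```text
(no output)
```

View pics/crop1.png

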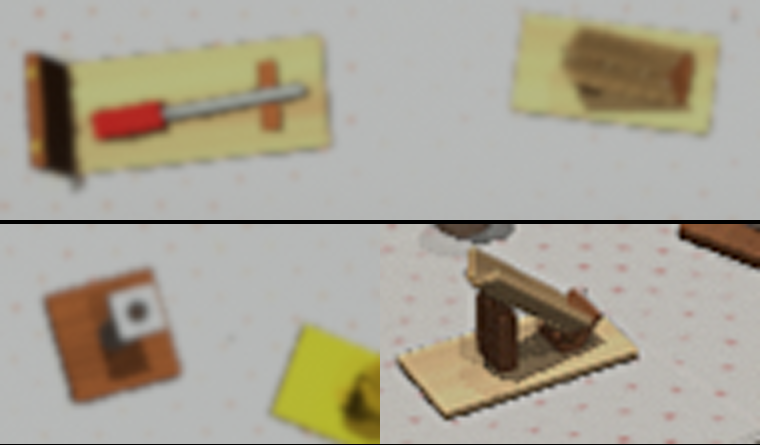

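The crop shows the plunger with its handle end at (93,122), shoulder at (165,112) and tip at (305,91). The rest board's corners are at (522,13), (720,36), (708,133) and (512,108), with the stop at its right end. The tube's mouth is at (138,311).

Run:
```python
from h import *
np.set_printoptions(precision=4,suppress=True)
A=lambda x,y:(118+(x+.5)/4-.5,215+(y+.5)/4-.5)
B=lambda x,y:(325+(x+.5)/4-.5,195+(y-224+.5)/4-.5)
for n,p,h in [('hend',(93,123),.02),('shoulder',(165,112),.018),('tip',(305,91),.018)]: print(n,at_z('top0',*A(*p),h))
r=np.array([at_z('top0',*A(*p),.008) for p in [(522,13),(720,36),(708,133),(512,108)]])
print('rest',r.mean(0),[np.linalg.norm(r[i]-r[i-1]) for i in range(4)]); d=(r[1]+r[2]-r[0]-r[3])[:2]; d/=np.linalg.norm(d); print('dir',d,'origin',r.mean(0)[:2]-.005*d)
r=np.array([at_z('top0',*B(*p),.012) for p in [(45,297),(152,269),(180,376),(73,402)]])
print('tubefoot',r.mean(0),[np.linalg.norm(r[i]-r[i-1]) for i in range(4)],'mouth',at_z('top0',*B(138,311),.115))
print('scene depth tube?', at_d('scene0',508*.7,260*.7),[at_d('top0',*A(*p)) for p in [(129,118),(235,102)]])
c=np.array([at_z('top0',*A(*p),.008) for p in [(320,37),(329,148)]]);print('cradle end',c)
```

```text
hend [0.4524 0.3942 0.02  ]
shoulder [0.4596 0.3434 0.018 ]
tip [0.4725 0.2444 0.018 ]
rest [0.4824 0.0287 0.008 ] [np.float64(0.06718047040828781), np.float64(0.1397276043024995), np.float64(0.06846797246058463), np.float64(0.13735659539650588)]
dir [-0.1432 -0.9897] origin [0.4831 0.0336]
tubefoot [ 0.5052 -0.1992  0.012 ] [np.float64(0.07609046297622413), np.float64(0.07859971069544379), np.float64(0.07782145385460783), np.float64(0.07750638050235503)] mouth [ 0.5064 -0.2002  0.115 ]
scene depth tube? [ 0.4982 -0.1953  0.1142] [array([0.4548, 0.3661, 0.0279]), array([0.4651, 0.2924, 0.0235])]
cradle end [[0.5117 0.2361 0.008 ]
 [0.4334 0.2292 0.008 ]]
```

servo_tool(increments=[[0,-50,0,0,0,0,100],[-60,0,0,0,-0.0924,0,100],[-60,0,0,0,-0.0924,0,100],[-60,0,0,0,-0.0924,0,100],[-60,0,0,0,-0.0924,0,100],[-60,0,0,0,-0.0924,0,100],[-60,0,0,0,-0.0924,0,100],[-60,0,0,0,-0.0924,0,100],[-60,0,0,0,-0.0924,0,100],[-60,0,0,0,-0.0924,0,100]])

```text
time_s: 1.35
tool_pos: [-0.1415, -0.2262, 0.25]
tcp_rot: [-1.551, 0.002, -0.5]
ft_force: [-1.0, -1.4, 1.2]
grip_width: 0.614
```

I took the tool's x for the tangential direction, but here it is radial. I'll back the arm out along the same path.

servo_tool(increments=[[60,0,0,0,0.0924,0,100],[60,0,0,0,0.0924,0,100],[60,0,0,0,0.0924,0,100],[60,0,0,0,0.0924,0,100],[60,0,0,0,0.0924,0,100],[60,0,0,0,0.0924,0,100],[60,0,0,0,0.0924,0,100],[60,0,0,0,0.0924,0,100]])

```text
time_s: 2.35
tool_pos: [0.1754, -0.5747, 0.2454]
tcp_rot: [-1.558, 0.016, -1.251]
ft_force: [-0.1, -0.5, 1.5]
grip_width: 0.606
```

```bash
cat >> h.py <<'E'
def plan(P,y,x,Rc=None,pc=None):
    "from measured (or given) pose to TCP P with tool y-axis y, x-axis x: total tool-frame shift mm at present axes, rotvec"
    s=manip.get_state(); Rc=R.from_euler('xyz',s['tcp_rot']) if Rc is None else Rc; pc=s['tool_pos'] if pc is None else pc
    y=np.array(y,float); y/=np.linalg.norm(y); x=np.array(x,float); x-=y*(x@y); x/=np.linalg.norm(x)
    Rt=R.from_matrix(np.c_[x,y,np.cross(x,y)])
    rv=(Rc.inv()*Rt).as_rotvec(); d=Rc.inv().apply(np.array(P)-pc)*1000
    print('pos',s['tool_pos'].round(4),'shift(before turn)',d.round(1),'shift(after turn)',Rt.inv().apply(np.array(P)-pc).round(4)*1000,'turn',rv.round(3),'t',round(s['time_s'],2))
    return Rt
def rows(P,y,x,n):
    "n equal rows, tool pose moving on straight line with steady turn"
    from scipy.spatial.transform import Slerp
    s=manip.get_state(); R0=R.from_euler('xyz',s['tcp_rot']); p0=s['tool_pos']
    Rt=plan(P,y,x); rv=(R0.inv()*Rt).as_rotvec(); out=[];Rk=R0
    for k in range(n):
        d=Rk.inv().apply((np.array(P)-p0)/n)*1000; out.append([*(d.round(1)),*((rv/n).round(4))]); Rk=Rk*R.from_rotvec(rv/n)
    for o in out: print([float(v) for v in o])
E
python3 -c "
from h import *
s=manip.get_state();print(s['tool_pos'],s['tcp_rot'],s['joints'],s['time_s'])"
```

```text
[ 0.17543269 -0.57470459  0.24535936] [-1.55758413  0.01629391 -1.25099262] [ 1.78700122  0.45356613 -0.74030032  1.61633584  0.30462476  1.21034457
 -0.26634759] 2.35
```

servo_tool(increments=[[0,0,55,0,-0.09,0,100],[0,0,55,0,-0.09,0,100],[0,0,55,0,-0.09,0,100],[0,0,55,0,-0.09,0,100],[0,0,55,0,-0.09,0,100],[0,0,55,0,-0.09,0,100],[0,0,55,0,-0.09,0,100],[0,0,55,0,-0.09,0,100],[0,0,55,0,-0.09,0,100]])

```text
time_s: 3.48
tool_pos: [0.5488, -0.2681, 0.2541]
tcp_rot: [-1.551, 0.002, -0.436]
ft_force: [0.5, -0.6, 0.4]
grip_width: 0.608
```

```bash
python3 -c "
from h import *
s=manip.get_state();print(s['tool_pos'],s['tcp_rot'],s['joints'],s['time_s'])
rows([.456,.36,.20],[0,0,-1],[.99,.13,0],10)"
```

```text
[ 0.54884459 -0.2681469   0.25413684] [-1.55070939  0.00160421 -0.43561132] [ 1.11770038  0.53717276 -0.98434336  1.58981715  0.44286378  1.26077396
 -0.37275925] 3.475
pos [ 0.5488 -0.2681  0.2541] shift(before turn) [-349.1   65.3  529.1] shift(after turn) [-10.3  54.1 634.9] turn [-0.02  -0.566  0.004] t 3.48
[-34.9, 6.5, 52.9, -0.002, -0.0566, 0.0004]
[-31.9, 6.4, 54.8, -0.002, -0.0566, 0.0004]
[-28.7, 6.3, 56.5, -0.002, -0.0566, 0.0004]
[-25.5, 6.2, 58.1, -0.002, -0.0566, 0.0004]
[-22.1, 6.1, 59.4, -0.002, -0.0566, 0.0004]
[-18.7, 6.0, 60.6, -0.002, -0.0566, 0.0004]
[-15.3, 5.9, 61.6, -0.002, -0.0566, 0.0004]
[-11.7, 5.8, 62.4, -0.002, -0.0566, 0.0004]
[-8.2, 5.7, 62.9, -0.002, -0.0566, 0.0004]
[-4.6, 5.5, 63.3, -0.002, -0.0566, 0.0004]
```

servo_tool(increments=[[-34,6,51,-0.002,-0.057,0,100],[-31,6,53,-0.002,-0.057,0,100],[-28,6,55,-0.002,-0.057,0,100],[-25,6,56,-0.002,-0.057,0,100],[-22,6,58,-0.002,-0.057,0,100],[-18,6,59,-0.002,-0.057,0,100],[-15,6,60,-0.002,-0.057,0,100],[-11,6,61,-0.002,-0.057,0,100],[-8,6,61,-0.002,-0.057,0,100],[-4,6,61,-0.002,-0.057,0,100]])

```text
time_s: 4.72
tool_pos: [0.4579, 0.3417, 0.1995]
tcp_rot: [-1.573, -0.004, 0.133]
ft_force: [1.8, 0.6, 0.4]
grip_width: 0.611
```

Run:
```python
from h import *
s=manip.get_state();print(s['tool_pos'],s['tcp_rot'],s['joints'],s['time_s'])
snap('wrist','w1'); print(manip.get_state()['tool_pos'])
a=cv2.imread('pics/w1.png')
for n,P in [('handle',(.456,.366,.018)),('sh',(.4596,.3434,.018)),('tip',(.4725,.2444,.018))]:
    print(n,proj('w1',P).round())
```

```text
[0.45792798 0.34172631 0.19951318] [-1.57316015 -0.00394227  0.13293024] [ 0.1151574   0.57417424 -1.10063482  1.751523    0.55956016  1.16687665
 -1.01919161] 4.725
[0.45236829 0.35263179 0.20000783]
handle [280. 157.]
sh [281. 180.]
tip [281. 275.]
```

View pics/w1.png

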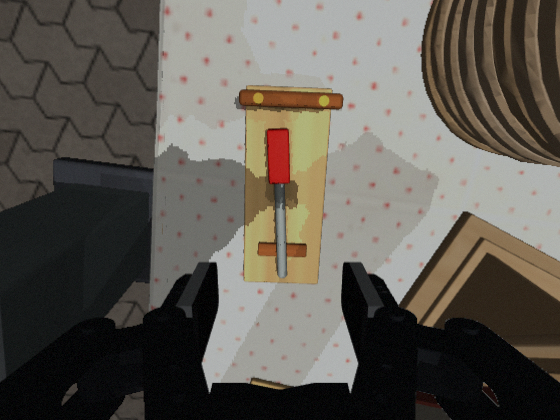

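The wrist view shows the handle from (278,129) to the shoulder at (279,183), and the tip at (283,276). This agrees with the predicted positions within a few pixels.

Run:
```python
from h import *
np.set_printoptions(precision=4,suppress=True)
e=at_z('w1',278,129,.028); s=at_z('w1',279.5,183,.028); t=at_z('w1',283,277,.02); b=at_z('w1',262,248,.013);b2=at_z('w1',305,249,.013)
print(e,s,t,np.linalg.norm(e-s),np.linalg.norm(t-s)); d=(t-e)[:2];d/=np.linalg.norm(d);print(d,'grasp',s[:2]-.022*d)
print('endboard top',at_z('w1',290,107,.072), 'strip dir',(b2-b))
st=manip.get_state();print(st['tool_pos'],st['tcp_rot'])
g=s[:2]-.022*d
rows([g[0],g[1],.06],[0,0,-1],[-d[1],d[0],0],4)
```

```text
[0.4504 0.3916 0.028 ] [0.4582 0.3428 0.028 ] [0.4752 0.2434 0.02  ] 0.04938936489045937 0.10114914899168231
[ 0.1654 -0.9862] grasp [0.4546 0.3645]
endboard top [0.4569 0.412  0.072 ] strip dir [0.0441 0.0047 0.    ]
[0.4524 0.3526 0.2   ] [-1.5645 -0.0035  0.1475]
pos [0.4524 0.3526 0.2   ] shift(before turn) [  3.5 140.1  10.6] shift(after turn) [  4.2 140.   11.4] turn [-0.006 -0.019  0.004] t 4.78
[0.9, 35.0, 2.6, -0.0016, -0.0046, 0.0009]
[0.9, 35.0, 2.7, -0.0016, -0.0046, 0.0009]
[1.0, 35.0, 2.7, -0.0016, -0.0046, 0.0009]
[1.0, 35.0, 2.8, -0.0016, -0.0046, 0.0009]
```

servo_tool(increments=[[0,30,0,0,0,0,100],[0,35,0,0,0,0,100],[0,35,0,0,0,0,100],[0,0,0,0,0,0,100],[0,0,0,0,0,0,100]])

```text
time_s: 5.4
tool_pos: [0.459, 0.3408, 0.1012]
tcp_rot: [-1.571, -0.005, 0.132]
ft_force: [-0.1, 0.4, -0.7]
grip_width: 0.607
```

Run:
```python
from h import *
st=manip.get_state();print(st['tool_pos'],st['tcp_rot'])
rows([.4548,.3640,.010],[0,0,-1],[.988,.15,0],3)
```

```text
[0.45896863 0.34078994 0.10116355] [-1.57147796 -0.00475623  0.13185636]
pos [0.459  0.3408 0.1012] shift(before turn) [-1.5 91.1 23.6] shift(after turn) [-0.6 91.2 23.6] turn [ 0.001 -0.019  0.005] t 5.4
[-0.5, 30.4, 7.9, 0.0002, -0.0063, 0.0016]
[-0.4, 30.4, 7.9, 0.0002, -0.0063, 0.0016]
[-0.3, 30.4, 7.9, 0.0002, -0.0063, 0.0016]
```

servo_tool(increments=[[0,25,8,0,-0.006,0,100],[-1,25,8,0,-0.006,0,100],[0,25,8,0,-0.006,0,100],[0,15,0,0,0,0,100],[0,0,0,0,0,0,100]])

```text
time_s: 6.02
tool_pos: [0.4537, 0.3631, 0.0085]
tcp_rot: [-1.574, -0.002, 0.15]
ft_force: [0.0, -0.2, -0.8]
grip_width: 0.606
```

Run:
```python
from h import *
st=manip.get_state();print(st['tool_pos'],st['tcp_rot'],st['ft_force'])
snap('wrist','w2')
```

```text
[0.45370397 0.3630954  0.00852583] [-1.57386086 -0.00162754  0.15038645] [ 0.02667645 -0.16021543 -0.76358772]
```

View pics/w2.png

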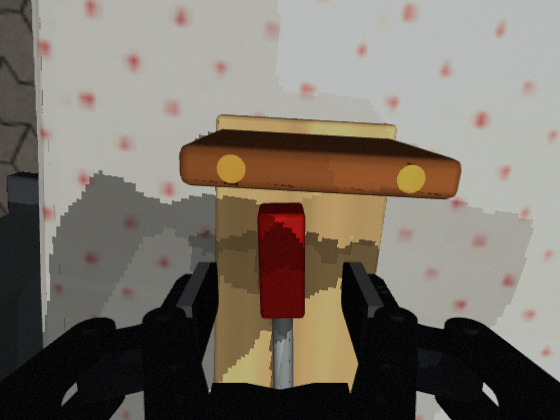

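The handle (258–305, 205–318) sits between the open fingers and is roughly centred. I'll raise the tool 2 mm and close.

servo_tool(increments=[[0,-2,0,0,0,0,100],[0,0,0,0,0,0,255],[0,0,0,0,0,0,255],[0,0,0,0,0,0,255],[0,0,0,0,0,0,255],[0,0,0,0,0,0,255]], squeeze=70)

```text
time_s: 6.82
tool_pos: [0.4548, 0.3638, 0.0121]
tcp_rot: [-1.572, -0.004, 0.15]
ft_force: [-0.4, 0.1, 0.8]
grip_width: -0.002
```

Run:
```python
from h import *
snap('wrist','w3')
```

```text
(no output)
```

View pics/w3.png

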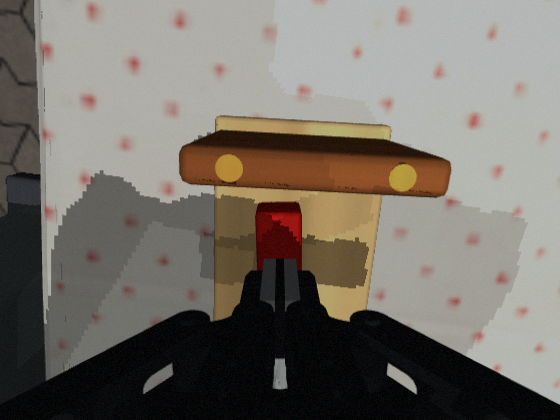

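The fingers are shut and the handle still lies untouched under them, so they closed above it. I'll check heights with the depth image.

Run:
```python
from h import *
np.set_printoptions(precision=4,suppress=True)
for f,pts in [('w2',[(280,220),(282,260),(282,300),(283,350),(230,230),(320,170),(100,100),(205,275),(355,275),(190,330)]),('w3',[(278,220),(278,250),(230,230),(320,170),(100,100),(270,275),(292,275),(280,300),(280,375),(260,300)])]:
    for p in pts: print(f,p,at_d(f,*p))
print(np.load('pics/w3.npz')['T'])
st=manip.get_state();print(st['tool_pos'],st['tcp_rot'],st['ft_force'],st['grip_width'])
```

```text
w2 (280, 220) [0.4496 0.3886 0.0285]
w2 (282, 260) [0.4531 0.3712 0.0292]
w2 (282, 300) [0.456  0.3522 0.0292]
w2 (283, 350) [0.461  0.3231 0.0243]
w2 (230, 230) [0.4279 0.3741 0.0093]
w2 (320, 170) [0.4561 0.4186 0.0728]
w2 (100, 100) [0.3627 0.4238 0.0013]
w2 (205, 275) [0.4243 0.3704 0.0506]
w2 (355, 275) [0.4787 0.379  0.0514]
w2 (190, 330) [0.4252 0.3646 0.0762]
w3 (278, 220) [0.4499 0.3882 0.0291]
w3 (278, 250) [0.452  0.3746 0.029 ]
w3 (230, 230) [0.4286 0.3733 0.0088]
w3 (320, 170) [0.4575 0.4187 0.073 ]
w3 (100, 100) [0.3623 0.4244 0.0014]
w3 (270, 275) [0.449  0.3747 0.0544]
w3 (292, 275) [0.4569 0.3762 0.055 ]
w3 (280, 300) [0.4525 0.3752 0.0723]
w3 (280, 375) [0.4632 0.3061 0.0239]
w3 (260, 300) [0.4461 0.3756 0.0747]
[[ 0.9888  0.1417  0.0467  0.4428]
 [ 0.1491 -0.9489 -0.2782  0.4349]
 [ 0.0049  0.282  -0.9594  0.1774]
 [ 0.      0.      0.      1.    ]]
[0.4547 0.3638 0.0121] [-1.5725 -0.0041  0.1499] [-0.1333  0.0491  0.5961] 0.0004269818771833377
```

Run:
```python
from h import *
np.set_printoptions(precision=4,suppress=True)
for z in (.01,.02,.03,.04,.05,.06): print(z,proj('w3',(.4530,.375,z)))
for u in (268,290):
    for v in range(252,285,4): print((u,v),at_d('w3',u,v))
print(at_d('w3',278,206),at_d('w3',278,266))
```

```text
0.01 [280.1596 234.5895]
0.02 [280.3064 242.0374]
0.03 [280.4709 250.3873]
0.04 [280.6568 259.8141]
0.05 [280.8682 270.5407]
0.06 [281.111  282.8566]
(268, 252) [0.4478 0.3729 0.0286]
(268, 256) [0.4481 0.3711 0.0288]
(268, 260) [0.4479 0.3746 0.041 ]
(268, 264) [0.448  0.3748 0.0453]
(268, 268) [0.4481 0.3745 0.0482]
(268, 272) [0.4482 0.3748 0.0523]
(268, 276) [0.4482 0.3748 0.0557]
(268, 280) [0.4483 0.375  0.0591]
(268, 284) [0.4484 0.3749 0.062 ]
(290, 252) [0.4573 0.3743 0.0287]
(290, 256) [0.4575 0.3728 0.0295]
(290, 260) [0.4567 0.3758 0.0409]
(290, 264) [0.4565 0.3762 0.0456]
(290, 268) [0.4564 0.3759 0.0486]
(290, 272) [0.4563 0.3759 0.052 ]
(290, 276) [0.4562 0.3759 0.0554]
(290, 280) [0.4561 0.3758 0.0585]
(290, 284) [0.456  0.3757 0.0614]
[0.4494 0.3918 0.0199] [0.4519 0.3753 0.0469]
```

By depth, the fingertips stand at about z = 0.040 while the reported TCP is at 0.012, a 28 mm disagreement. I'll test it by opening and lowering in small, force-checked steps.

servo_tool(increments=[[0,0,0,0,0,0,100],[0,0,0,0,0,0,100],[0,0,0,0,0,0,100],[0,4,0,0,0,0,100],[0,4,0,0,0,0,100],[0,0,0,0,0,0,100]])

```text
time_s: 7.62
tool_pos: [0.4545, 0.3635, 0.0035]
tcp_rot: [-1.573, -0.003, 0.15]
ft_force: [0.6, -0.3, 0.3]
grip_width: 0.607
```

Run:
```python
from h import *
np.set_printoptions(precision=4,suppress=True)
snap('wrist','w4'); s=manip.get_state(); print(s['tool_pos'],s['ft_force'],s['grip_width'])
for u in (195,200,205,210,350,355,360):
    print(u,[ (v,at_d('w4',u,v).round(3).tolist()) for v in range(254,276,3)])
```

```text
[0.4546 0.3637 0.0038] [-0.7905 -1.038  -0.2835] 0.6114443212966059
195 [(254, [0.413, 0.359, 0.002]), (257, [0.413, 0.357, 0.002]), (260, [0.413, 0.355, 0.001]), (263, [0.413, 0.354, 0.001]), (266, [0.413, 0.352, 0.002]), (269, [0.42, 0.37, 0.04]), (272, [0.421, 0.37, 0.043]), (275, [0.422, 0.371, 0.046])]
200 [(254, [0.415, 0.359, 0.001]), (257, [0.415, 0.357, 0.002]), (260, [0.416, 0.356, 0.001]), (263, [0.421, 0.37, 0.036]), (266, [0.422, 0.371, 0.038]), (269, [0.422, 0.37, 0.041]), (272, [0.423, 0.371, 0.044]), (275, [0.423, 0.371, 0.046])]
205 [(254, [0.418, 0.359, 0.002]), (257, [0.418, 0.358, 0.001]), (260, [0.418, 0.356, 0.002]), (263, [0.423, 0.371, 0.035]), (266, [0.424, 0.371, 0.038]), (269, [0.424, 0.371, 0.041]), (272, [0.425, 0.371, 0.043]), (275, [0.425, 0.371, 0.046])]
210 [(254, [0.42, 0.359, 0.001]), (257, [0.42, 0.358, 0.002]), (260, [0.42, 0.356, 0.002]), (263, [0.425, 0.371, 0.035]), (266, [0.426, 0.371, 0.038]), (269, [0.426, 0.371, 0.041]), (272, [0.426, 0.371, 0.043]), (275, [0.427, 0.37, 0.044])]
350 [(254, [0.486, 0.373, 0.009]), (257, [0.487, 0.371, 0.009]), (260, [0.487, 0.37, 0.009]), (263, [0.48, 0.379, 0.036]), (266, [0.479, 0.379, 0.039]), (269, [0.479, 0.379, 0.041]), (272, [0.478, 0.379, 0.044]), (275, [0.478, 0.379, 0.045])]
355 [(254, [0.489, 0.373, 0.009]), (257, [0.489, 0.371, 0.009]), (260, [0.489, 0.37, 0.009]), (263, [0.482, 0.38, 0.036]), (266, [0.481, 0.379, 0.038]), (269, [0.481, 0.379, 0.041]), (272, [0.48, 0.379, 0.044]), (275, [0.48, 0.379, 0.046])]
360 [(254, [0.491, 0.373, 0.009]), (257, [0.491, 0.372, 0.009]), (260, [0.492, 0.37, 0.009]), (263, [0.484, 0.38, 0.036]), (266, [0.483, 0.38, 0.038]), (269, [0.482, 0.38, 0.041]), (272, [0.482, 0.379, 0.043]), (275, [0.481, 0.379, 0.046])]
```

servo_tool(increments=[[0,7,0,0,0,0,100],[0,7,0,0,0,0,100],[0,6,0,0,0,0,100],[0,0,0,0,0,0,100]])

```text
time_s: 8.18
tool_pos: [0.4547, 0.3637, -0.0164]
tcp_rot: [-1.573, -0.004, 0.15]
ft_force: [-0.2, -0.4, -0.3]
grip_width: 0.607
```

servo_tool(increments=[[0,0,0,0,0,0,255],[0,0,0,0,0,0,255],[0,0,0,0,0,0,255],[0,0,0,0,0,0,255]], squeeze=70)

```text
time_s: 8.68
tool_pos: [0.4545, 0.3659, -0.0134]
tcp_rot: [-1.57, -0.006, 0.151]
ft_force: [-4.3, -2.4, 18.9]
grip_width: 0.216
```

Run:
```python
from h import *
np.set_printoptions(precision=4,suppress=True)
snap('wrist','w5'); s=manip.get_state(); print(s['tool_pos'],s['ft_force'],s['grip_width'])
z=np.load('pics/w5.npz'); Rc=R.from_euler('xyz',s['tcp_rot']); print('cam in tool',Rc.inv().apply(z['T'][:3,3]-s['tool_pos']))
for u in (255,300): print(u,[ (v,at_d('w5',u,v).round(3).tolist()) for v in range(245,285,5)])
```

```text
[ 0.4545  0.3659 -0.0133] [-4.4421 -2.3317 18.7336] 0.21700838915699527
cam in tool [-0.0005 -0.1655  0.0718]
255 [(245, [0.442, 0.388, 0.029]), (250, [0.442, 0.386, 0.029]), (255, [0.442, 0.384, 0.029]), (260, [0.442, 0.382, 0.029]), (265, [0.443, 0.38, 0.029]), (270, [0.443, 0.378, 0.029]), (275, [0.443, 0.376, 0.029]), (280, [0.443, 0.374, 0.029])]
300 [(245, [0.458, 0.39, 0.029]), (250, [0.458, 0.388, 0.029]), (255, [0.458, 0.386, 0.029]), (260, [0.459, 0.384, 0.029]), (265, [0.459, 0.382, 0.028]), (270, [0.459, 0.381, 0.03]), (275, [0.46, 0.379, 0.029]), (280, [0.46, 0.376, 0.029])]
```

View pics/w5.png

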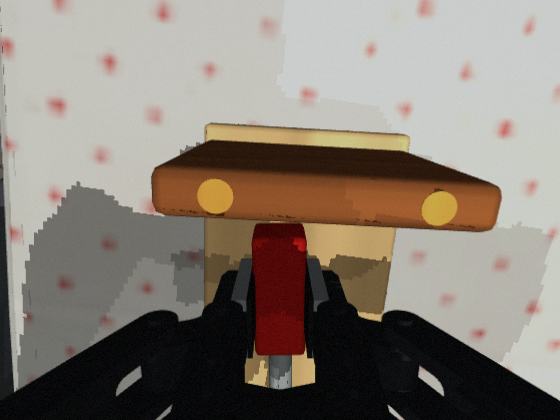

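servo_tool(increments=[[0,-5,0,0,0,0,255],[0,-10,0,0,0,0,255],[0,-25,0,0,0,0,255],[0,-40,0,0,0,0,255],[0,-60,0,0,0,0,255],[0,-50,0,0,0,0,255],[0,0,0,0,0,0,255]], squeeze=70)

```text
time_s: 9.6
tool_pos: [0.4558, 0.3667, 0.1799]
tcp_rot: [-1.568, -0.012, 0.15]
ft_force: [0.4, 0.5, -1.0]
grip_width: 0.216
```

Run:
```python
from h import *
np.set_printoptions(precision=4,suppress=True)
C=lambda x,y:(260+(x-380+.5)/4-.5,215+(y-224+.5)/4-.5)
r=[at_z('scene0',*C(*p),.008) for p in [(398,360),(448,411),(637,352)]]
c=(r[0]+r[2])/2; d=(r[2]-r[1])[:2]; print('scene rest corners',r,np.linalg.norm(r[0]-r[1]),np.linalg.norm(d),'centre',c,'dir',d/np.linalg.norm(d))
# groove: depth points over the rest in top view, look at z>0.02 ridge
zz=np.load('pics/top0.npz'); pts=[]
for v in range(216,250):
    for u in range(250,302):
        p=at_d('top0',u,v)
        if p is not None and p[2]>.016: pts.append(p)
pts=np.array(pts); o=np.array([.4831,.0336]); dr=np.array([-.1432,-.9897]); n=np.array([dr[1],-dr[0]])
s=(pts[:,:2]-o)@dr; t=(pts[:,:2]-o)@n
for a in np.arange(-.05,.07,.01):
    m=(s>a)&(s<a+.01)
    if m.sum()>2: print(round(a+.005,3),m.sum(),'t',t[m].min().round(4),t[m].max().round(4),'z',pts[m,2].min().round(3),pts[m,2].max().round(3))
print(manip.get_state()['tool_pos'],manip.get_state()['grip_width'])
```

```text
scene rest corners [array([0.5171, 0.0947, 0.008 ]), array([0.4538, 0.1007, 0.008 ]), array([ 0.4321, -0.031 ,  0.008 ])] 0.06357453674752228 0.1334728203292454 centre [0.4746 0.0318 0.008 ] dir [-0.1627 -0.9867]
-0.025 28 t -0.0165 0.0155 z 0.069 0.081
-0.015 60 t -0.0185 0.0185 z 0.03 0.084
-0.005 61 t -0.0195 0.0183 z 0.028 0.077
0.005 57 t -0.019 0.0185 z 0.042 0.068
0.015 52 t -0.0195 0.0184 z 0.038 0.059
0.025 55 t -0.0192 0.0189 z 0.031 0.053
0.035 54 t -0.02 0.0186 z 0.018 0.043
0.045 50 t -0.0183 0.0183 z 0.018 0.034
0.055 30 t -0.0163 0.0169 z 0.026 0.032
[0.4558 0.3667 0.1799] 0.21592006606782405
```

```bash
cat >> h.py <<'E'
o=np.array([.4831,.0336,0]); dr=np.array([-.1432,-.9897,0]); side=np.array([.9897,-.1432,0])
c40,s40=np.cos(np.radians(40)),np.sin(np.radians(40))
ax=dr*c40-np.array([0,0,s40]); nrm=dr*s40+np.array([0,0,c40]); seat=o+.045*dr+np.array([0,0,.022])
TIP=np.array([0,-.0313,-.1234])
def tcp_for(tip,y,x,off=TIP):
    x=np.array(x)/np.linalg.norm(x); y=np.array(y)/np.linalg.norm(y); Rt=np.c_[x,y,np.cross(x,y)]; return np.array(tip)-Rt@off
E
python3 - <<'E'
from h import *
y=-nrm
P=tcp_for(seat-.006*ax+.05*nrm,y,side); print('hover',P, 'seatpose',tcp_for(seat,y,side))
rows(P,y,side,10)
E
```

```text
hover [0.48912946 0.07527146 0.1195021 ] seatpose [0.49307363 0.10253088 0.07734315]
pos [0.4558 0.3667 0.1799] shift(before turn) [ -11.4   59.5 -293.3] shift(after turn) [  74.7 -136.1 -256.1] turn [ 0.689  0.286 -0.092] t 9.6
[-1.1, 6.0, -29.3, 0.0689, 0.0286, -0.0092]
[-0.3, 3.9, -29.7, 0.0689, 0.0286, -0.0092]
[0.5, 1.9, -29.9, 0.0689, 0.0286, -0.0092]
[1.3, -0.2, -29.9, 0.0689, 0.0286, -0.0092]
[2.2, -2.2, -29.8, 0.0689, 0.0286, -0.0092]
[3.1, -4.3, -29.5, 0.0689, 0.0286, -0.0092]
[4.0, -6.2, -29.0, 0.0689, 0.0286, -0.0092]
[4.8, -8.2, -28.4, 0.0689, 0.0286, -0.0092]
[5.7, -10.1, -27.6, 0.0689, 0.0286, -0.0092]
[6.6, -11.9, -26.7, 0.0689, 0.0286, -0.0092]
```

servo_tool(increments=[[-1,-24,-29,0.069,0.029,-0.009,255],[0,4,-30,0.069,0.029,-0.009,255],[0.5,2,-30,0.069,0.029,-0.009,255],[1.3,0,-30,0.069,0.029,-0.009,255],[2.2,-2,-30,0.069,0.029,-0.009,255],[3,-4.3,-29.5,0.069,0.029,-0.009,255],[4,-6.2,-29,0.069,0.029,-0.009,255],[5,-8,-28.4,0.069,0.029,-0.009,255],[6,-10,-27.6,0.069,0.029,-0.009,255],[6.6,-12,-26.7,0.069,0.029,-0.009,255]])

```text
time_s: 10.85
tool_pos: [0.4867, 0.0706, 0.1436]
tcp_rot: [-0.876, 0.01, -0.149]
ft_force: [1.5, 0.5, -0.7]
grip_width: 0.215
```

servo_tool(increments=[[0,0,0,0,0,0,255],[0,0,0,0,0,0,255]])

```text
time_s: 11.1
tool_pos: [0.4865, 0.0725, 0.144]
tcp_rot: [-0.878, 0.01, -0.147]
ft_force: [-0.9, 1.0, -1.0]
grip_width: 0.219
```

Run:
```python
from h import *
np.set_printoptions(precision=4,suppress=True)
snap('scene','s1'); snap('top','t1'); snap('wrist','w6')
s=manip.get_state(); print(s['tool_pos'],s['tcp_rot'],s['joints'],s['grip_width'])
z=np.load('pics/w6.npz'); Rc=R.from_euler('xyz',s['tcp_rot']); print('cam in tool',Rc.inv().apply(z['T'][:3,3]-s['tool_pos']))
tip=s['tool_pos']+Rc.apply(TIP); sh=s['tool_pos']+Rc.apply(TIP+[0,0,.1]); print('tip',tip,'sh',sh,'px s1',proj('s1',tip),proj('s1',sh),'t1',proj('t1',tip),proj('t1',sh))
a=cv2.imread('pics/s1.png')[170:280,230:420]; b=cv2.imread('pics/t1.png')[190:270,220:340]; w=cv2.imread('pics/w6.png')
out=np.zeros((600,760,3),np.uint8); out[:330,:570]=cv2.resize(a,(570,330),interpolation=cv2.INTER_CUBIC); out[335:575,:360]=cv2.resize(b,(360,240),interpolation=cv2.INTER_CUBIC); out[335:600,380:734]=cv2.resize(w,(354,265))
cv2.imwrite('pics/crop2.png',out)
plan(tcp_for(seat-.006*ax+.03*nrm,-nrm,side),-nrm,side)
```

```text
[0.4865 0.0734 0.1444] [-0.8791  0.0083 -0.1443] [ 1.2927  0.9455 -1.374   2.0591  0.3252  0.7899 -0.2984] 0.21315865512034282
cam in tool [-0.0007 -0.165   0.0721]
tip [ 0.4695 -0.0403  0.0898] sh [0.4811 0.0358 0.1536] px s1 [317.9859 211.8347] [290.7869 196.7673] t1 [297.1738 233.248 ] [266.9872 226.1804]
pos [0.4865 0.0734 0.1444] shift(before turn) [  2.7  40.6 -14. ] shift(after turn) [  2.3  40.5 -14.3] turn [ 0.006 -0.006 -0.006] t 11.25
```

View pics/crop2.png

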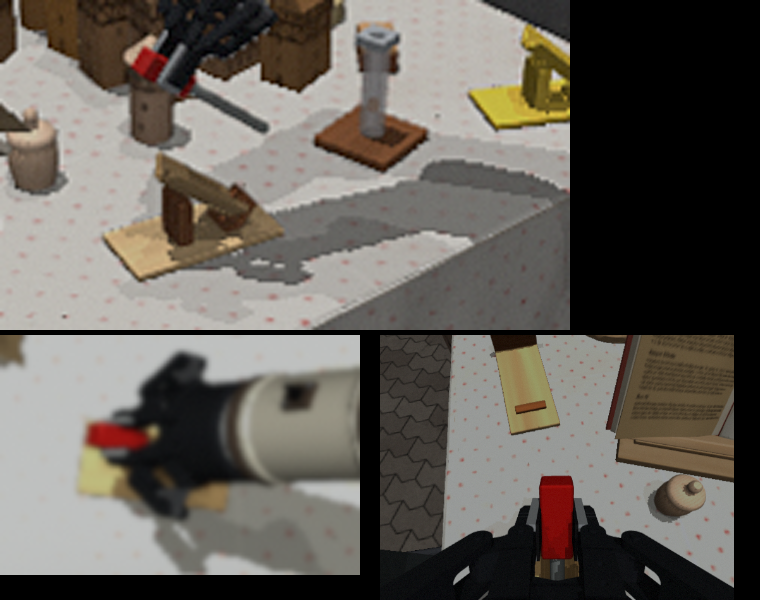

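The scene view shows the tip at about (319,213), against a prediction of (318,212), so the in-hand model holds. Before going down I'll check the rest's placement in the scene view against the top view.

Run:
```python
from h import *
np.set_printoptions(precision=4,suppress=True)
ctr=o+.005*dr
for a,b in [(-.07,.035),(-.07,-.035),(.07,-.035),(.07,.035)]: print((a,b),proj('s1',ctr+a*dr+b*side+[0,0,.008]))
# groove top edges: upper end 88mm from stop, half-width 15.5; trough vertex 7.07 below axis, edges 15.5-7.07 above axis
for l in (0,.088):
  for b in (-.0155,.0155): print('edge',l,b,proj('s1',seat-l*ax+b*side+(.0155-.00707)*nrm))
# depth points in scene on rest
for p in [(284,222),(300,228),(312,236)]: print(p,at_d('s1',*p))
a=cv2.imread('pics/s1.png')[212:266,258:330]
print(cv2.imwrite('pics/crop3.png',cv2.resize(a,None,fx=8,fy=8,interpolation=cv2.INTER_CUBIC)))
```

```text
(-0.07, 0.035) [262.513  246.6071]
(-0.07, -0.035) [274.9385 260.9435]
(0.07, -0.035) [323.8436 245.0052]
(0.07, 0.035) [309.9327 231.9767]
edge 0 -0.0155 [311.7721 237.2428]
edge 0 0.0155 [305.6638 231.4545]
edge 0.088 -0.0155 [288.156 225.318]
edge 0.088 0.0155 [282.2282 219.4908]
(284, 222) [0.4942 0.0477 0.0808]
(300, 228) [ 0.5506 -0.0459 -0.0016]
(312, 236) [ 0.4628 -0.0166  0.03  ]
True
```

View pics/crop3.png

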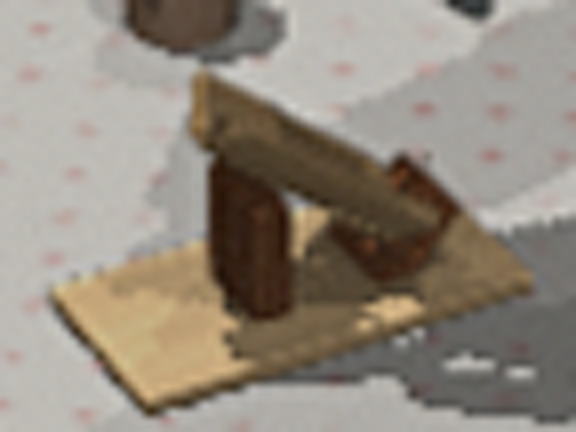

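In crop3 the rest board's corners are at (52,290), (150,405) and (533,283). They sit about (+1.5,+1.6) px off prediction, almost the same as the tip's bias, so tip and rest agree to about 1 mm. I'll go down now.

servo_tool(increments=[[1,13,5,0.002,-0.002,-0.002,255],[1,13,5,0.002,-0.002,-0.002,255],[0.5,14,4,0.002,-0.002,-0.002,255],[0,8,0,0,0,0,255],[0,8,0,0,0,0,255],[0,6,0,0,0,0,255],[0,0,0,0,0,0,255]])

```text
time_s: 12.12
tool_pos: [0.4966, 0.1219, 0.105]
tcp_rot: [-0.872, 0.001, -0.146]
ft_force: [0.0, 0.5, -1.0]
grip_width: 0.215
```

Run:
```python
from h import *
s=manip.get_state(); Rc=R.from_euler('xyz',s['tcp_rot']);print(s['tool_pos'],s['tcp_rot'],'F tool',Rc.inv().apply(s['ft_force']),s['grip_width'])
plan(tcp_for(seat,-nrm,side),-nrm,side)
t=s['tool_pos']+Rc.apply(TIP)-seat; print('tip rel seat: along',t@ax,'side',t@side,'n',t@nrm)
```

```text
[0.49655923 0.12188695 0.10504547] [-0.87186833  0.00127045 -0.14639506] F tool [-0.03584034  1.06216676 -0.2286842 ] 0.21454525071492433
pos [0.4966 0.1219 0.105 ] shift(before turn) [ -0.6   8.6 -32.9] shift(after turn) [ -0.7   8.6 -32.9] turn [-0.001 -0.003  0.001] t 12.12
tip rel seat: along -0.0328396601332417 side 0.0002978265154143498 n 0.008488429990791453
```

servo_tool(increments=[[-0.5,0,-13,0,-0.003,0,255],[0,0,-13,0,0,0,255],[0,3,0,0,0,0,255],[0,3,0,0,0,0,255],[0,0,0,0,0,0,255]])

```text
time_s: 12.75
tool_pos: [0.4936, 0.1064, 0.084]
tcp_rot: [-0.872, -0.001, -0.144]
ft_force: [0.1, 0.3, -0.8]
grip_width: 0.214
```

```bash
cat > chk.py <<'E'
from h import *
s=manip.get_state(); Rc=R.from_euler('xyz',s['tcp_rot']);print(s['time_s'],s['tool_pos'],'F tool',Rc.inv().apply(s['ft_force']).round(1),'M',Rc.inv().apply(s['wrist_torque']).round(2),s['grip_width'])
t=s['tool_pos']+Rc.apply(TIP)-seat; print('tip rel seat: along',t@ax,'side',t@side,'n',t@nrm)
E
python3 chk.py
```

```text
12.75 [0.49360126 0.10640582 0.08403616] F tool [ 0.1  0.8 -0.3] M [-0.8   0.02  0.09] 0.2143246131947647
tip rel seat: along -0.0072701170881558225 side 3.079049914187328e-05 n 0.0025038348094302146
```

Next I press lightly into the groove, then slide toward the stop.

servo_tool(increments=[[0,2,0,0,0,0,255],[0,0,-4,0,0,0,255],[0,0,-2,0,0,0,255],[0,0,0,0,0,0,255]])

```text
time_s: 13.25
tool_pos: [0.4929, 0.1035, 0.0792]
tcp_rot: [-0.871, -0.0, -0.143]
ft_force: [-2.5, -0.8, 6.0]
grip_width: 0.216
```

```bash
python3 chk.py
```

```text
13.25 [0.4929006  0.10350669 0.07921281] F tool [-2.4 -5.3  3. ] M [-0.57  0.24  0.57] 0.21614763542200696
tip rel seat: along -0.0018759456049497725 side -0.00026306265384944176 n 0.0006427580808070644
```

servo_tool(increments=[[0,-0.5,-1,0,0,0,255],[0,0,0,0,0,0,200],[0,0,0,0,0,0,100],[0,0,0,0,0,0,100],[0,0,0,0,0,0,100]])

```text
time_s: 13.88
tool_pos: [0.4937, 0.1013, 0.0784]
tcp_rot: [-0.872, -0.002, -0.145]
ft_force: [-0.0, -0.7, -0.0]
grip_width: 0.613
```

```bash
python3 chk.py
python3 - <<'E'
from h import *
snap('wrist','w7')
np.set_printoptions(precision=4,suppress=True)
# expected handle corner points at rest
for l in (.1,.125,.15): print(l,proj('w7',seat-l*ax+.01*nrm))
z=np.load('pics/w7.npz');im=z['im'].astype(int); m=(im[...,2]>90)&(im[...,1]<40)&(im[...,0]<40); ys,xs=np.nonzero(m); print(xs.min(),xs.max(),ys.min(),ys.max(),len(xs))
pts=np.array([at_d('w7',u,v) for u,v in list(zip(xs,ys))[::7]]); print('s',np.percentile((pts-seat)@-ax,[1,50,99]),'side',np.percentile((pts-seat)@side,[1,50,99]),'n',np.percentile((pts-seat)@nrm,[1,50,99]))
E
```

```text
13.875 [0.49373809 0.10131464 0.07835546] F tool [ 0.1 -0.5 -0.6] M [-0.64 -0.02  0.02] 0.6129907411567677
tip rel seat: along 0.00021890259373553783 side 0.000794075195913244 n 0.0014075187871486214
0.1 [278.9044 353.0806]
0.125 [278.9216 297.0463]
0.15 [278.9403 235.2408]
251 302 223 353 5909
s [0.102  0.1286 0.1497] side [-0.01   -0.0007  0.0084] n [0.004  0.0116 0.0121]
```

The plunger is seated: its handle spans 102–150 mm from the seat along the axis, and lateral offset is within 1 mm. I'll retreat and plan the re-grasp.

servo_tool(increments=[[0,-15,0,0,0,0,100],[0,-40,0,0,0,0,100],[0,-50,0,0,0,0,100],[0,0,0,0,0,0,100]])

```text
time_s: 14.42
tool_pos: [0.4861, 0.031, 0.1612]
tcp_rot: [-0.873, -0.006, -0.15]
ft_force: [0.3, -0.5, 1.0]
grip_width: 0.605
```

```bash
cat >> h.py <<'E'
def ydir(deg): t=np.radians(deg); return dr*np.cos(t)-np.array([0,0,np.sin(t)])
G=seat-.126*ax-.0007*side
E
python3 chk.py
python3 - <<'E'
from h import *
y=ydir(55); P=G-.07*y; print('B',P,'grasp',G+.043*y)
rows(P,y,side,9)
E
```

```text
14.425 [0.48612695 0.03104791 0.16122456] F tool [ 0.4 -1.1  0.3] M [-0.69  0.01 -0.06] 0.6052921217504498
tip rel seat: along 0.0010320251206573233 side 0.0028974735245890972 n 0.11039631995787483
B [0.49553463 0.12442797 0.16033188] grasp [0.48625325 0.06028142 0.0677677 ]
pos [0.4861 0.031  0.1612] shift(before turn) [-4.7 60.9 71.3] shift(after turn) [ -4.1 -53.1  77.3] turn [-1.309 -0.007  0.006] t 14.43
[-0.5, 6.8, 7.9, -0.1454, -0.0008, 0.0007]
[-0.5, 5.5, 8.8, -0.1454, -0.0008, 0.0007]
[-0.5, 4.2, 9.5, -0.1454, -0.0008, 0.0007]
[-0.5, 2.8, 10.0, -0.1454, -0.0008, 0.0007]
[-0.5, 1.3, 10.3, -0.1454, -0.0008, 0.0007]
[-0.5, -0.2, 10.4, -0.1454, -0.0008, 0.0007]
[-0.5, -1.7, 10.3, -0.1454, -0.0008, 0.0007]
[-0.5, -3.2, 9.9, -0.1454, -0.0008, 0.0007]
[-0.5, -4.6, 9.4, -0.1454, -0.0008, 0.0007]
```

servo_tool(increments=[[-0.5,7,8,-0.145,-0.001,0,100],[-0.5,5.5,9,-0.145,-0.001,0,100],[-0.5,4,9.5,-0.145,-0.001,0,100],[-0.5,3,10,-0.145,-0.001,0,100],[-0.5,1,10,-0.145,-0.001,0,100],[-0.5,0,10,-0.145,-0.001,0,100],[-0.5,-2,10,-0.145,-0.001,0,100],[-0.5,-3,10,-0.145,-0.001,0,100],[-0.5,-5,9.5,-0.145,0,0,100],[0,0,0,0,0,0,100]])

```text
time_s: 15.68
tool_pos: [0.4898, 0.133, 0.1562]
tcp_rot: [-2.177, 0.003, -0.127]
ft_force: [-0.2, 0.3, -0.1]
grip_width: 0.612
```

Run:
```python
from h import *
s=manip.get_state(); print(s['tool_pos'],s['tcp_rot'],s['joints'].round(2),s['ft_force'])
y=ydir(55); rows(G-.02*y,y,side,3)
```

```text
[0.48975393 0.13301768 0.15621731] [-2.17689475  0.00321914 -0.12743858] [-0.05  0.71 -0.83  1.7   0.8   1.58 -1.28] [-0.24698341  0.28594404 -0.0848881 ]
pos [0.4898 0.133  0.1562] shift(before turn) [ 6.5 51.  -9. ] shift(after turn) [ 7.  51.  -8.6] turn [-0.005  0.015  0.007] t 15.68
[2.2, 17.0, -3.0, -0.0016, 0.0051, 0.0022]
[2.2, 17.0, -3.0, -0.0016, 0.0051, 0.0022]
[2.3, 17.0, -2.9, -0.0016, 0.0051, 0.0022]
```

servo_tool(increments=[[3,8,-3,-0.002,0.005,0.002,100],[2,16,-3,-0.002,0.005,0.002,100],[2,16,-3,-0.002,0.005,0.002,100],[0,0,0,0,0,0,100]])

```text
time_s: 16.18
tool_pos: [0.4945, 0.0932, 0.1302]
tcp_rot: [-2.185, -0.005, -0.157]
ft_force: [-1.4, -0.6, 0.3]
grip_width: 0.608
```

Run:
```python
from h import *
s=manip.get_state(); print(s['tool_pos'],s['tcp_rot'],s['ft_force'])
y=ydir(55); rows(G+.043*y,y,side,4)
snap('wrist','w8')
np.set_printoptions(precision=4,suppress=True)
z=np.load('pics/w8.npz');im=z['im'].astype(int); m=(im[...,2]>90)&(im[...,1]<40)&(im[...,0]<40); ys,xs=np.nonzero(m); print(xs.min(),xs.max(),ys.min(),ys.max(),len(xs))
pts=np.array([at_d('w8',u,v) for u,v in list(zip(xs,ys))[::7]]); print('s',np.percentile((pts-seat)@-ax,[1,50,99]),'side',np.percentile((pts-seat)@side,[1,50,99]),'n',np.percentile((pts-seat)@nrm,[1,50,99]))
```

```text
[0.49450077 0.09318665 0.13019149] [-2.18530035 -0.00470733 -0.15697446] [-1.36293276 -0.62227165  0.27352247]
pos [0.4945 0.0932 0.1302] shift(before turn) [-3.3 70.5  8.4] shift(after turn) [-3.5 70.5  8.2] turn [ 0.004 -0.014 -0.004] t 16.18
[-0.8, 17.6, 2.1, 0.0009, -0.0034, -0.0009]
[-0.8, 17.6, 2.1, 0.0009, -0.0034, -0.0009]
[-0.8, 17.6, 2.1, 0.0009, -0.0034, -0.0009]
[-0.9, 17.6, 2.1, 0.0009, -0.0034, -0.0009]
254 292 211 248 1462
s [0.1479 0.1495 0.1501] side [-0.0102 -0.001   0.0083] n [-0.0071  0.0018  0.0113]
```

View pics/w8.png

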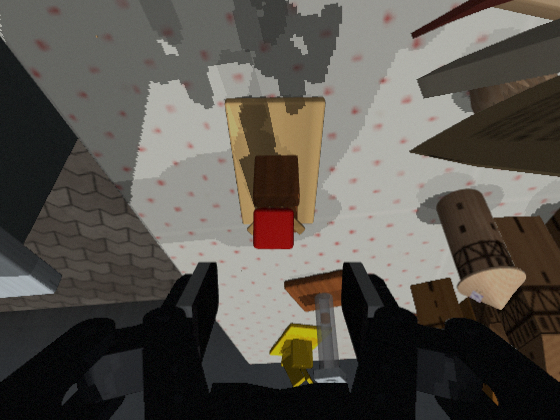

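The handle's end face is at (273,230), slightly left of the jaw centre at about u = 280, which agrees with the computed −3.4 mm x correction. I'll advance.

servo_tool(increments=[[-3,0,7,0.004,-0.014,-0.004,100],[-0.5,16,0.5,0,0,0,100],[0,20,0,0,0,0,100],[0,20,0,0,0,0,100],[0,10,0,0,0,0,100],[0,0,0,0,0,0,100]])

```text
time_s: 16.98
tool_pos: [0.4866, 0.065, 0.0717]
tcp_rot: [-2.18, 0.0, -0.14]
ft_force: [-0.7, 0.0, 0.7]
grip_width: 0.611
```

Run:
```python
from h import *
s=manip.get_state(); print(s['tool_pos'],s['tcp_rot'],s['ft_force'])
y=ydir(55); rows(G+.043*y,y,side,1)
```

```text
[0.48664809 0.06500231 0.07166918] [-2.18004655e+00  4.38947575e-04 -1.39782350e-01] [-0.68335754  0.02519702  0.65896542]
pos [0.4866 0.065  0.0717] shift(before turn) [ 0.3  5.9 -1.6] shift(after turn) [ 0.3  5.9 -1.6] turn [-0.002  0.003  0.002] t 16.98
[0.3, 5.9, -1.6, -0.0016, 0.0035, 0.0019]
```

servo_tool(increments=[[0,4,-1.5,0,0,0,100],[0,0,0,0,0,0,255],[0,0,0,0,0,0,255],[0,0,0,0,0,0,255],[0,0,0,0,0,0,255],[0,0,0,0,0,0,255]], squeeze=100)

```text
time_s: 17.73
tool_pos: [0.4871, 0.063, 0.0704]
tcp_rot: [-2.178, -0.002, -0.138]
ft_force: [0.2, 2.2, 3.5]
grip_width: 0.223
```

```bash
python3 chk.py
python3 - <<'E'
from h import *
np.set_printoptions(precision=4,suppress=True)
s=manip.get_state(); Rc=R.from_euler('xyz',s['tcp_rot']); print(s['tcp_rot'])
print('tip in tool',Rc.inv().apply(seat-s['tool_pos']),'axis in tool',Rc.inv().apply(ax))
snap('wrist','w9')
z=np.load('pics/w9.npz');im=z['im'].astype(int); m=(im[...,2]>90)&(im[...,1]<40)&(im[...,0]<40); ys,xs=np.nonzero(m); print(xs.min(),xs.max(),ys.min(),ys.max(),len(xs))
pts=np.array([at_d('w9',u,v) for u,v in list(zip(xs,ys))[::7]]); print('s',np.percentile((pts-seat)@-ax,[1,50,99]),'side',np.percentile((pts-seat)@side,[1,50,99]),'n',np.percentile((pts-seat)@nrm,[1,50,99]))
E
```

```text
17.725 [0.48708413 0.06304807 0.07036174] F tool [-0.1 -4.2 -0.1] M [ 0.48 -0.01 -0.08] 0.22262981245333593
tip rel seat: along -0.08619392402502031 side -8.815699148623235e-06 n 0.11631080173289124
[-2.1783 -0.0018 -0.1385]
tip in tool [-0.0002  0.0824 -0.0337] axis in tool [-0.0052  0.9651 -0.262 ]
250 307 298 350 2041
s [0.1486 0.1495 0.1501] side [-0.0108 -0.004   0.0057] n [-0.0052  0.0037  0.0107]
```

```bash
cat >> h.py <<'E'
RG=R.from_euler('xyz',[-2.1783,-.0018,-.1385]); TT=np.array([-.0002,.0824,-.0337]); TA=np.array([-.0052,.9651,-.262])
def vert(yaw=0.):
    a=RG.apply(TA); k=np.cross(a,[0,0,-1]); k=k/np.linalg.norm(k)*np.arcsin(np.linalg.norm(k)); return R.from_euler('z',yaw)*R.from_rotvec(k)*RG
def rows2(tip,Rt,n,tt=None):
    s=manip.get_state(); M=Rt.as_matrix(); P=np.array(tip)-Rt.apply(TT if tt is None else tt); rows(P,M[:,1],M[:,0],n)
def tipnow():
    s=manip.get_state(); Rc=R.from_euler('xyz',s['tcp_rot']); return s['tool_pos']+Rc.apply(TT),Rc.apply(TA)
E
python3 - <<'E'
from h import *
s=manip.get_state(); Rc=R.from_euler('xyz',s['tcp_rot']); print('up in tool',Rc.inv().apply([0,0,1]))
E
```

```text
up in tool [ 0.00175709 -0.82104082 -0.57086678]
```

servo_tool(increments=[[0,-8,-6,0,0,0,255],[0,-16,-11,0,0,0,255],[0,-33,-23,0,0,0,255],[0,-41,-28,0,0,0,255],[0,0,0,0,0,0,255]])

```text
time_s: 18.4
tool_pos: [0.4885, 0.0641, 0.1937]
tcp_rot: [-2.176, -0.008, -0.139]
ft_force: [0.5, 0.4, -1.3]
grip_width: 0.219
```

Run:
```python
from h import *
np.set_printoptions(precision=4,suppress=True)
s=manip.get_state(); print(s['tool_pos'],s['tcp_rot'],s['ft_force'],s['grip_width'],'tip',tipnow())
rows2([.5064,-.2002,.16],vert(-.2),10)
```

```text
[0.4885 0.0641 0.1937] [-2.1758 -0.0078 -0.1389] [ 0.5088  0.4061 -1.2743] 0.2186280044814874 tip (array([ 0.4783, -0.0098,  0.145 ]), array([-0.1061, -0.757 , -0.6448]))
pos [0.4885 0.0641 0.1937] shift(before turn) [  56.7   96.7 -235.2] shift(after turn) [ 105.5 -113.1 -209.7] turn [0.866 0.206 0.038] t 18.4
[5.7, 9.7, -23.5, 0.0866, 0.0206, 0.0038]
[6.2, 7.6, -24.1, 0.0866, 0.0206, 0.0038]
[6.7, 5.4, -24.6, 0.0866, 0.0206, 0.0038]
[7.2, 3.3, -24.8, 0.0866, 0.0206, 0.0038]
[7.8, 1.1, -24.8, 0.0866, 0.0206, 0.0038]
[8.3, -1.1, -24.7, 0.0866, 0.0206, 0.0038]
[8.8, -3.2, -24.3, 0.0866, 0.0206, 0.0038]
[9.3, -5.3, -23.8, 0.0866, 0.0206, 0.0038]
[9.7, -7.4, -23.0, 0.0866, 0.0206, 0.0038]
[10.1, -9.4, -22.1, 0.0866, 0.0206, 0.0038]
```

servo_tool(increments=[[5.7,9.7,-23.5,0.087,0.021,0.004,255],[6.2,7.6,-24,0.087,0.021,0.004,255],[6.7,5.4,-24.6,0.087,0.021,0.004,255],[7.2,3.3,-24.8,0.087,0.021,0.004,255],[7.8,1,-24.8,0.087,0.021,0.004,255],[8.3,-1,-24.7,0.087,0.021,0.004,255],[8.8,-3.2,-24.3,0.087,0.021,0.004,255],[9.3,-5.3,-23.8,0.087,0.021,0.004,255],[9.7,-7.4,-23,0.087,0.021,0.004,255],[10,-9.4,-22,0.087,0.021,0.004,255]])

```text
time_s: 19.65
tool_pos: [0.507, -0.192, 0.2439]
tcp_rot: [-1.304, 0.003, -0.347]
ft_force: [-0.1, 0.1, -1.0]
grip_width: 0.222
```

servo_tool(increments=[[0,0,0,0,0,0,255],[0,0,0,0,0,0,255]])

```text
time_s: 19.9
tool_pos: [0.5071, -0.1905, 0.2433]
tcp_rot: [-1.306, 0.004, -0.346]
ft_force: [0.2, 1.5, -0.6]
grip_width: 0.22
```

Run:
```python
from h import *
np.set_printoptions(precision=4,suppress=True)
s=manip.get_state(); print(s['tool_pos'],s['tcp_rot'],s['joints'].round(2),s['ft_force'],s['grip_width'],'tip',tipnow())
rows2([.5064,-.2002,.135],vert(-.2),2)
```

```text
[ 0.5071 -0.1905  0.2433] [-1.3056  0.004  -0.346 ] [ 1.28  0.46 -1.03  1.76  0.13  1.13 -0.1 ] [ 0.211   1.4707 -0.5745] 0.22010671426120218 tip (array([ 0.5028, -0.2005,  0.1549]), array([-0.0086,  0.0032, -1.    ]))
pos [ 0.5071 -0.1905  0.2433] shift(before turn) [ 2.5 19.6 -3.7] shift(after turn) [ 2.3 19.6 -3.7] turn [-0.    -0.007 -0.008] t 19.9
[1.2, 9.8, -1.9, -0.0, -0.0033, -0.0039]
[1.2, 9.8, -1.9, -0.0, -0.0033, -0.0039]
```

servo_tool(increments=[[1.2,10,-2,0,-0.003,-0.004,255],[1.2,10,-2,0,-0.003,-0.004,255],[0,0,0,0,0,0,255]])

```text
time_s: 20.27
tool_pos: [0.5098, -0.1892, 0.2222]
tcp_rot: [-1.306, -0.005, -0.34]
ft_force: [-0.0, -0.7, -0.7]
grip_width: 0.222
```

Run:
```python
from h import *
np.set_printoptions(precision=4,suppress=True)
snap('scene','s2')
t,a=tipnow(); print('tip',t,a); print(manip.get_state()['ft_force'])
o0=np.array([328,152])
f=lambda P:(8*(proj('s2',P)-o0+.5)-.5).round(1)
print('pred tip crop',f(t),'rim ctr',f([.5064,-.2002,.115]),'sh',f(t-.1*a))
for q in [(.005,0),(-.005,0),(0,.005)]: print(q,f([.5064+q[0],-.2002+q[1],.115]))
b=cv2.imread('pics/s2.png')[152:222,328:398]
cv2.imwrite('pics/crop4.png',cv2.resize(b,None,fx=8,fy=8,interpolation=cv2.INTER_CUBIC))
```

```text
tip [ 0.5069 -0.1999  0.1345] [ 0.0004 -0.0002 -1.    ]
[-0.0571  0.1826 -0.4686]
pred tip crop [220.2 176.9] rim ctr [218.4 228.7] sh [237.6 -99.9]
(0.005, 0) [208.2 223.5]
(-0.005, 0) [228.5 234. ]
(0, 0.005) [207.6 232.8]
```

View pics/crop4.png

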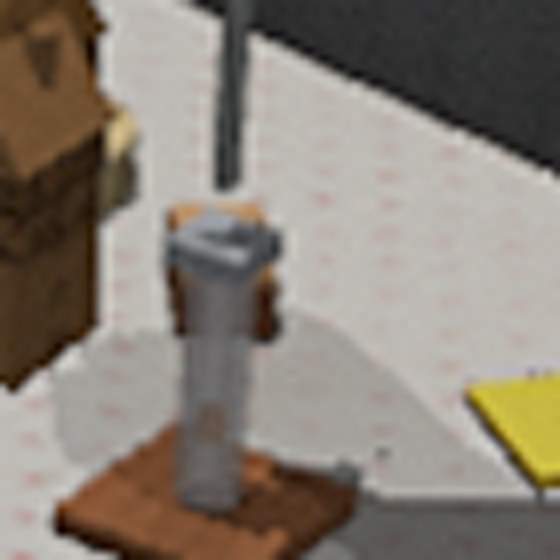

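Crop4 shows the rod tip at about (228,186) and the collar's top centred near (225,240), both shifted alike from their predictions. I'll do a quick depth cross-check of tip and collar.

Run:
```python
from h import *
np.set_printoptions(precision=4,suppress=True)
def cloud(f,us,vs):
    z=np.load(f'pics/{f}.npz'); out=[]
    for v in vs:
        for u in us:
            d=z['d'][v,u]
            if d>0:
                T,q=ray(f,u,v); out.append(T[:3,:3]@q*d+T[:3,3])
    return np.array(out)
for f,us,vs in [('s2',range(335,375),range(165,200)),('scene0',range(335,375),range(165,200)),('top0',range(340,375),range(200,235))]:
    p=cloud(f,us,vs); m=(p[:,2]>.107)&(p[:,2]<.122)&(np.hypot(p[:,0]-.506,p[:,1]+.2)<.03); q=p[m]
    t=q[q[:,2]>.1125]; rc=cv2.minAreaRect((t[:,:2]*1000).astype(np.float32)); print(f,len(t),rc,'median z',np.median(t[:,2]),'mean',t.mean(0))
p=cloud('s2',range(345,365),range(150,178)); m=(p[:,2]>.133)&(np.hypot(p[:,0]-.506,p[:,1]+.2)<.03); q=p[m]
for a in np.arange(.13,.2,.015):
    k=(q[:,2]>a)&(q[:,2]<a+.015)
    if k.sum()>2: print(a,k.sum(),q[k].mean(0))
print(tipnow())
```

```text
s2 51 ((503.3093566894531, -199.89097595214844), (30.311161041259766, 38.11801528930664), 19.07200050354004) median z 0.11396186764255034 mean [ 0.5019 -0.2005  0.114 ]
scene0 46 ((503.35540771484375, -200.76947021484375), (29.36202621459961, 34.98115539550781), 17.459699630737305) median z 0.1139491257216268 mean [ 0.5029 -0.2003  0.1141]
top0 111 ((506.4641418457031, -199.9652099609375), (29.810144424438477, 31.240219116210938), 13.200660705566406) median z 0.11576715971895646 mean [ 0.5062 -0.1999  0.1158]
0.13 16 [ 0.5016 -0.1996  0.1394]
0.14500000000000002 21 [ 0.5019 -0.1991  0.1532]
0.16000000000000003 12 [ 0.5035 -0.1985  0.1668]
0.17500000000000004 18 [ 0.5028 -0.198   0.1836]
0.19000000000000006 20 [ 0.5029 -0.1963  0.1982]
(array([ 0.5069, -0.1999,  0.1345]), array([ 0.0004, -0.0002, -1.    ]))
```

Both checks put the tip about 1–2 mm off the bore centre, within the chamfer's catch. I'll shift by (−0.8, +1.6) mm in the world frame and start lowering.

servo_tool(increments=[[-1.3,0.3,1.2,0,0,0,255],[0,9.65,-2.62,0,0,0,255],[0,9.65,-2.62,0,0,0,255],[0,3,-0.8,0,0,0,255],[0,3,-0.8,0,0,0,255],[0,0,0,0,0,0,255]], squeeze=110)

```text
time_s: 21.08
tool_pos: [0.5099, -0.1888, 0.197]
tcp_rot: [-1.306, -0.007, -0.342]
ft_force: [-0.4, 0.1, -1.0]
grip_width: 0.221
```

Run:
```python
from h import *
np.set_printoptions(precision=4,suppress=True)
s=manip.get_state(); print(s['time_s'],tipnow(),s['ft_force'],s['wrist_torque'],s['grip_width'])
```

```text
21.075 (array([ 0.5066, -0.1992,  0.1087]), array([ 0.0013, -0.0004, -1.    ])) [-0.4449  0.0545 -0.9524] [-0.2551  0.134  -0.0244] 0.22116773463206915
```

servo_tool(increments=[[0,4.8,-1.3,0,0,0,255],[0,4.8,-1.3,0,0,0,255],[0,4.8,-1.3,0,0,0,255],[0,4.8,-1.3,0,0,0,255],[0,0,0,0,0,0,255]])

```text
time_s: 21.7
tool_pos: [0.5097, -0.1887, 0.1768]
tcp_rot: [-1.306, -0.006, -0.342]
ft_force: [0.3, -0.4, -0.8]
grip_width: 0.217
```

```bash
cat > chk2.py <<'E'
from h import *
np.set_printoptions(precision=4,suppress=True)
s=manip.get_state(); t,a=tipnow(); print(s['time_s'],'tip',t,'axis',a,'shoulder above rim',t[2]+.1-.115,'F',s['ft_force'].round(1),'M',s['wrist_torque'].round(2),s['grip_width'])
E
python3 chk2.py
```

```text
21.7 tip [ 0.5064 -0.1991  0.0884] axis [ 0.0007 -0.0002 -1.    ] shoulder above rim 0.07343541428189941 F [ 0.3 -0.4 -0.8] M [-0.31  0.09 -0.  ] 0.21696622906115465
```

The tip is 27 mm below the rim with no side force, so it is in the bore. I'll continue toward the follower.

servo_tool(increments=[[0,5.8,-1.6,0,0,0,255],[0,5.8,-1.6,0,0,0,255],[0,5.8,-1.6,0,0,0,255],[0,4.8,-1.3,0,0,0,255],[0,4.8,-1.3,0,0,0,255],[0,4.8,-1.3,0,0,0,255],[0,0,0,0,0,0,255]])

```text
time_s: 22.58
tool_pos: [0.51, -0.1889, 0.1439]
tcp_rot: [-1.306, -0.006, -0.342]
ft_force: [-0.2, 0.7, -0.1]
grip_width: 0.221
```

```bash
python3 chk2.py
```

```text
22.575 tip [ 0.5066 -0.1993  0.0556] axis [ 0.0009 -0.0003 -1.    ] shoulder above rim 0.04056456934990431 F [-0.2  0.7 -0.1] M [-0.29  0.16  0.02] 0.22142659067049728
```

servo_tool(increments=[[0,3.9,-1.05,0,0,0,255],[0,3.9,-1.05,0,0,0,255],[0,3.9,-1.05,0,0,0,255],[0,3.9,-1.05,0,0,0,255],[0,3.9,-1.05,0,0,0,255],[0,0,0,0,0,0,255]])

```text
time_s: 23.32
tool_pos: [0.5105, -0.1891, 0.1241]
tcp_rot: [-1.306, -0.007, -0.342]
ft_force: [-0.6, -0.2, 0.6]
grip_width: 0.221
```

```bash
python3 chk2.py
```

```text
23.325 tip [ 0.5072 -0.1995  0.0357] axis [ 0.0016 -0.0009 -1.    ] shoulder above rim 0.02072577342231159 F [-0.6 -0.2  0.6] M [-0.34  0.07  0.01] 0.2214147700884987
```

servo_tool(increments=[[0,2.9,-0.8,0,0,0,255],[0,2.9,-0.8,0,0,0,255],[0,2.9,-0.8,0,0,0,255]])

```text
time_s: 23.7
tool_pos: [0.5106, -0.1891, 0.1153]
tcp_rot: [-1.306, -0.007, -0.342]
ft_force: [-1.8, 0.1, 5.6]
grip_width: 0.219
```

```bash
python3 chk2.py;  python3 - <<'E'
from h import *
np.set_printoptions(precision=4,suppress=True)
snap('scene','s3'); snap('wrist','w10')
z=np.load('pics/w10.npz');im=z['im'].astype(int); m=(im[...,2]>70)&(im[...,1]<40)&(im[...,0]<40); ys,xs=np.nonzero(m); print(xs.min(),xs.max(),ys.min(),ys.max(),len(xs))
s=manip.get_state(); Rc=R.from_euler('xyz',s['tcp_rot'])
for f in ('w9','w10'):
    im=np.load(f'pics/{f}.npz')['im'].astype(int); m=(im[...,2]>70)&(im[...,1]<40)&(im[...,0]<40); ys,xs=np.nonzero(m); print(f,np.percentile(xs,[2,50,98]),np.percentile(ys,[2,50,98]),len(xs))
t,a=tipnow(); print('sh px',proj('s3',t-.1*a),'end',proj('s3',t-.15*a),'rim',proj('s3',[.5064,-.2002,.115]))
E
```

```text
23.7 tip [ 0.5073 -0.1996  0.027 ] axis [ 0.0017 -0.0008 -1.    ] shoulder above rim 0.011951284537864246 F [-1.8  0.1  5.6] M [-0.06  0.47  0.05] 0.21894483144283064
131 503 25 350 2293
w9 [251.  278.5 306. ] [295. 322. 349.] 3260
w10 [251. 277. 307.] [292. 311. 334.] 2293
sh px [354.7416 176.2782] end [355.8151 159.409 ] rim [354.8581 180.1525]
```

Moving, the reaction is about 6 N, so the rod is pushing the follower. About 12 mm remain.

servo_tool(increments=[[0,2.9,-0.8,0,0,0,255],[0,2.9,-0.8,0,0,0,255],[0,1.9,-0.5,0,0,0,255],[0,1.9,-0.5,0,0,0,255]])

```text
time_s: 24.3
tool_pos: [0.5106, -0.1891, 0.1053]
tcp_rot: [-1.306, -0.007, -0.342]
ft_force: [-1.9, -0.7, 4.6]
grip_width: 0.216
```

```bash
python3 chk2.py
```

```text
24.3 tip [ 0.5073 -0.1995  0.0169] axis [ 0.0015 -0.0008 -1.    ] shoulder above rim 0.0019059410467924948 F [-1.9 -0.7  4.6] M [-0.04  0.47  0.05] 0.21593234251382393
```

servo_tool(increments=[[0,1,-0.26,0,0,0,255],[0,1,-0.26,0,0,0,255],[0,1,-0.26,0,0,0,255]])

```text
time_s: 24.68
tool_pos: [0.5106, -0.1891, 0.1047]
tcp_rot: [-1.307, -0.006, -0.342]
ft_force: [-14.4, -0.9, 37.1]
grip_width: 0.219
```

```bash
python3 chk2.py
```

```text
24.675 tip [ 0.5073 -0.1997  0.0163] axis [ 0.0005 -0.0016 -1.    ] shoulder above rim 0.0013152746083456152 F [-14.4  -0.9  37.1] M [1.44 2.53 0.69] 0.21908363413009463
```

A firm stop at 37 N, with the shoulder estimated at rim height. I'll relax, release and back off along the tool, then measure.

servo_tool(increments=[[0,-1.8,0.5,0,0,0,255],[0,0,0,0,0,0,255],[0,0,0,0,0,0,180],[0,0,0,0,0,0,100],[0,0,0,0,0,0,100],[0,0,0,0,0,0,100]])

```text
time_s: 25.42
tool_pos: [0.5104, -0.189, 0.1037]
tcp_rot: [-1.306, -0.007, -0.342]
ft_force: [-0.1, 0.1, 0.2]
grip_width: 0.604
```

servo_tool(increments=[[0,-5,0,0,0,0,100],[0,-15,0,0,0,0,100],[0,-30,0,0,0,0,100],[0,-40,0,0,0,0,100],[0,-40,0,0,0,0,100],[0,0,0,0,0,0,100]])

```text
time_s: 26.18
tool_pos: [0.5003, -0.223, 0.2332]
tcp_rot: [-1.308, -0.013, -0.344]
ft_force: [1.3, -0.3, -0.8]
grip_width: 0.609
```

Run:
```python
from h import *
np.set_printoptions(precision=4,suppress=True)
s=manip.get_state(); print(s['time_s'],s['tool_pos'],s['ft_force'])
snap('scene','s4'); snap('wrist','w11')
for f in ('s4','w11'):
    z=np.load(f'pics/{f}.npz'); im=z['im'].astype(int); m=(im[...,2]>60)&(im[...,1]<45)&(im[...,0]<45)&(im[...,2]>2.2*im[...,1]); ys,xs=np.nonzero(m)
    P=[at_d(f,u,v) for u,v in zip(xs,ys)]; P=np.array([p for p in P if p is not None and np.hypot(p[0]-.506,p[1]+.2)<.035 and p[2]>.08])
    print(f,len(P),'z',np.percentile(P[:,2],[1,5,50,95,99]),'top mean',P[P[:,2]>np.percentile(P[:,2],99)-.004].mean(0))
print('rim',proj('s4',[.5064,-.2002,.115]),'top',proj('s4',[.5064,-.2002,.165]))
b=cv2.imread('pics/s4.png')[145:235,325:400]; c=cv2.imread('pics/w11.png')
out=np.zeros((540,790,3),np.uint8); out[:540,:450]=cv2.resize(b,(450,540),interpolation=cv2.INTER_CUBIC); out[:255,450:790]=cv2.resize(c,(340,255)); out[260:515,450:790]=cv2.resize(c[100:310,140:420],(340,255)); cv2.imwrite('pics/crop5.png',out)
```

```text
26.175 [ 0.5003 -0.223   0.2332] [ 1.2503 -0.2557 -0.7592]
s4 133 z [0.1159 0.1174 0.1422 0.1635 0.1647] top mean [ 0.5014 -0.1964  0.1631]
w11 839 z [0.1645 0.1651 0.166  0.1665 0.1668] top mean [ 0.5061 -0.2     0.1659]
rim [354.8581 180.1525] top [355.9217 163.4177]
```

View pics/crop5.png

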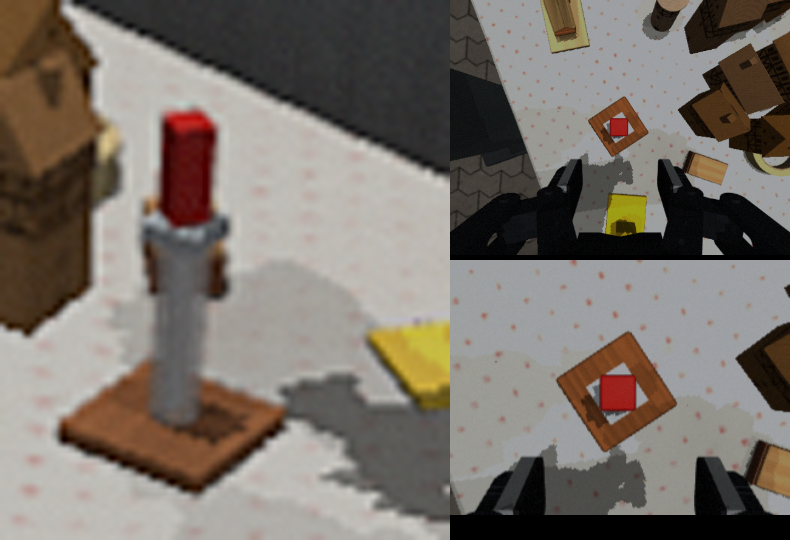

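The picture shows the handle upright on the collar with no visible gap (shoulder about (190,222) in the crop). I'll compare collar and handle-top heights within the same wrist depth image.

Run:
```python
from h import *
np.set_printoptions(precision=4,suppress=True)
for i in range(4): snap('wrist',f'x{i}')
for f in ('w11','x0','x1','x2','x3'):
    z=np.load(f'pics/{f}.npz'); T=z['T']; im=z['im'].astype(int); h=[];c=[]
    for v in range(150,260):
        for u in range(230,330):
            d=z['d'][v,u]
            if d<=0: continue
            _,q=ray(f,u,v); p=T[:3,:3]@q*d+T[:3,3]
            r=np.hypot(p[0]-.5064,p[1]+.2002)
            if r<.008 and p[2]>.15: h.append(p)
            elif r<.021 and .108<p[2]<.125: c.append(p)
    h=np.array(h);c=np.array(c);A=np.c_[h[:,:2]-h[:,:2].mean(0),np.ones(len(h))];k=np.linalg.lstsq(A,h[:,2],rcond=None)[0]
    print(f,len(h),len(c),'handle',np.median(h[:,2]),'collar',np.median(c[:,2]),'diff',np.median(h[:,2])-np.median(c[:,2]),'slope',k[:2])
```

```text
w11 455 525 handle 0.1660906816266897 collar 0.11605966105921789 diff 0.0500310205674718 slope [-0.0079 -0.0128]
x0 457 526 handle 0.1660820267979127 collar 0.11605561373934323 diff 0.050026413058569474 slope [ 0.0178 -0.0175]
x1 463 520 handle 0.1661068915578319 collar 0.1160491596972886 diff 0.0500577318605433 slope [ 0.008  -0.0039]
x2 461 540 handle 0.16612087617869917 collar 0.1160281622516319 diff 0.05009271392706727 slope [-0.0102 -0.0002]
x3 466 539 handle 0.1660890260401796 collar 0.11603972693674397 diff 0.05004929910343564 slope [-0.0083 -0.0045]
```

The handle top stands 50.0 mm above the collar and level, so the shoulder is home. The gripper is clear, so I'm handing in.

```bash
python3 -c "
from bench import manip
print(manip.finish_job())"
```

```text
the job is handed in; nothing more can be done
None
```

The job is done and handed in at about 26 s of the 70 s allowed. I gripped the plunger in its cradle and laid it in the wooden V rest against the stop. After letting go, I took it again by the handle, lowered the rod into the tube, and pressed until it stopped hard, at 37 N on the wrist. Then I released it and backed the gripper clear.

**Last checks:**
- **Fit:** the handle's top stands 50.0 mm above the collar in five wrist depth pictures, so the shoulder is home on the rim. The handle is level, and the last picture shows no gap.
- **Push:** the rod met the follower's roughly 6 N resistance on the way down.
- **Bystanders:** I never touched the jar, tower, sanding block or yellow look-alike. I did not measure their positions at the end.

**What went wrong or disagreed:**
- **First arm move:** it went the wrong way because I mistook a tool axis. I backed it out, with no contact.
- **First grasp:** the fingers closed above the handle without touching it. The fingertips sit about 21–27 mm behind the reported TCP. I corrected for this from depth measurements.
- **Second grasp:** closing on the handle pressed the fingertips onto the cradle board with about 19 N until I lifted.
- **Approach to the rest:** one shift had the wrong sign. I noticed and corrected it before any contact.
- **Camera calibration:** the scene camera disagrees with the top camera and robot by about 2–3 mm, so I aligned with relative measurements.

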